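Clip the test specimen and inspect its waist with the loupe

TASK

Lay the steel test specimen along the fork clip of the inspection stand and push it straight down past the sprung jaw until it is fully home in both clips, and let go of it. Then take the loupe by its handle and hold it level over the middle of the specimen's brass waist, with the lens at the height of the orange mark on the stand's post, clear of everything. Finish while holding the loupe there; leave the orange mark and the other things on the bench as they are.

Things in the scene. Friction and masses are not known exactly. Their poses are not given: they have to be found in the camera images.
- stand: Grey inspection stand, fixed. Origin on the bench under the middle of its fork clip; y runs along the clip, z up. Base plate 90 mm in x, from y = -135 to +80 mm, 12 mm thick. Two equal clips, 12 mm long, at y = -38 and +38 mm; between them 64 mm are free for fingers down to height 26 mm. Steel post 10 mm thick, top at height 150 mm, at x = 0, y = -105 mm.
- clip_seat (a point): Where the specimen's centre lies when fully home: midway between the clips, 50 mm above the bench; axes as the stand's. At each clip: saddle floor 6 mm below, aluminium fixed cheek with face at x = -6.5 mm and slanted lead-in up to 16 mm above, and at +x the blue sprung jaw with a white roller (8 mm thick, turning freely, centre 7 mm to +x, 5 mm above) that overhangs the specimen.
- jaw (a joint): Sprung jaw, one piece with an arm at each clip, hinged 22 mm above the bench on the +x side: 0 closed, grows as it opens to +x (rad). A specimen pushed down opens it to about 0.06; it springs back to about 0.01 when the specimen is home. It takes about 3 to 10 N of push; the specimen's weight alone does not do it.
- focus_mark (a point): Middle of the orange collar with a pointer, 22 mm across, on the stand's steel post. It marks the focal height, where the centre of the loupe's lens belongs (105 to 135 mm above the bench, differs each time). It slides if pushed: do not touch.
- waist (a point): Centre of the steel test specimen, on its axis, in its brass-coloured waist. Straight rod 126 mm long along its y axis, ends alike: waist 10 mm thick over 40 mm, each side 31 mm of 12 mm shank, then a hexagonal head 16 mm across flats, 12 mm long, that stays outside the clips. Lies loose on the bench on its heads, centre 8 mm up. About 0.12 kg.
- lens (a point): Centre of the loupe's lens, half-way through its thickness. The loupe is a black ring with a lens, 58 mm across, 9 mm thick, with a straight handle; it lies flat on the bench, z up; its y axis points from the handle to the lens.
- handle (a point): Grip point in the middle of the loupe's handle, 62 mm from the lens centre along the loupe's -y axis; the handle is 9 mm wide and 9 mm high and runs 30 mm further on either side along y. Same axes as the lens. Loupe 0.06 kg.
- oil_bottle: Bystander: small amber bottle with white dropper cap, 28 mm wide, 71 mm high; origin under its centre.
- coverslips: Bystander: light blue box 27 x 27 x 14 mm; origin under its centre.
- dish: Bystander: clear round dish with lid, 90 mm across, 18 mm high; origin under its centre.
- microscope_front (a point): Obstacle: point at bench height under the front of the tall microscope (about 0.4 m high, fixed, do not bump it), which stands behind and beyond this point, 0.14 m to either side. Carry the gripper past in front of it: with the tool within about 0.45 m of the base axis it passes clear.
Mind the look-alikes: they are no part of the job. Leave any purple look-alike of the part that bears lens alone.

How it is judged:
By the outcome, as a careful person would: the job done as asked, in the order asked, and still so for the second after the job is handed in, while the arm keeps its last pose, push and grip.
It also fails if it takes over 67 s, if anything falls off the work surface, if the arm or the gripper's body presses on something with over 40 N, if the wrist force passes 120 N, or if a joint passes its speed limit or range.

ROBOT

A 6-joint arm with a two-finger parallel gripper is mounted at the origin on a cart in front of the work surface, level with it; the furniture and walls round the work are solid. World frame = base frame: x ahead of the robot, y to its left, z up, the work surface at z = 0. Lengths are in m, angles in rad, forces in N, time in s.
With the tool pointing down it reaches from about 0.325 to 0.9 m from the base axis. Payload 6.1 kg.
Tool frame: the origin (TCP) lies at the very end of the fingers, on their centre line; the grasp point (between the pads) lies 19 mm behind it; z points along the fingers, y is the direction in which the jaws open and shut (so a half turn about z gives the same grasp; the last joint's range is limited). The gripper opens to 85 mm and grips with 20 to 120 N. Pads are 22 mm wide; open, the fingers measure 114 mm over their backs; the gripper's body (76 mm by 85 mm) begins 54 mm behind the grasp point. The pads swing forward as they close: fully open they stand 13 mm farther back than shut.
Start: joints at [1.137, 0.22, 1.526, -0, 1.395, -0.126], TCP at [0.189, 0.596, 0.231] pointing down, gripper open.
Joint ranges: [-2.98, 2.98], [-0.91, 2.08], [0.09, 2.57], [-1.24, 4.39], [0.2, 2.65], [-2.68, 2.68]. Speed limits (rad/s): [2.57, 2.57, 3.01, 3.14, 3.14, 3.14].

INTERFACE

Orientations are given as a unit quaternion [x, y, z, w].
In Python, from station import ctrl, viewer, finish_job gives the robot as it stands.
- The arm moves only by the tool apply_moves, never from a script. Its argument "deltas" is a list that holds one entry, the list of rows, each a list of 7 numbers: the turn, a rotation vector about the world's x, y, z in units of 6 degrees (1.0 is 6 degrees), then the shift along the world's x, y, z in units of 40 mm (1.0 is 40 mm), then the opening in per cent of the stroke, from 0 (shut) to 100 (fully open). A call has 1 to 5 rows; each row is the pose to reach, as a shift and turn from the pose commanded when the call began; what a row does not reach only later rows make up. A row lasts 1/10 s, in which the tool goes at most 50 mm and 8.59 degrees, less where a joint would pass 70% of its speed; a pose out of reach is approached as far as the arm can. A call with a gripper value outside its range is refused whole. The fingers move at their own pace and stop on an object; "squeeze" is the grip in N (left out, the last holds). Time passes only in rows, so rows that repeat a pose let the fingers close. It gives the time, the measured TCP pose, the force and the opening at its end, in the units of the state.
- ctrl.state(): the state, without advancing time (a new reading comes with each control period).
- viewer.snapshot(name): name is "scene" or "top" or "wrist"; returns the picture (420x560x3 uint8, red, green, blue); there is no depth.
- viewer.calibration(name): a dict with "vfov" (degrees; the focal length in pixels is half the picture's height over the tangent of half this angle, whatever the lens; pixels are square), "cx", "cy" (the principal point, pixels), "extrinsics" (4x4, takes a point from world to camera coordinates). Camera axes: x right, y up, looking along -z (the intrinsics and any distortion apply to the point x, -y, -z); pixel columns grow to the right and rows downward; lengths in m; the calibration is good to about 2 mm. A picture is of the moment at which its call begins: read the wrist's pose just before it. calibration takes no time and is no camera call; for the wrist camera it gives the pose at the moment of the call.
- finish_job(): hands the job in, once; it reports no verdict.
The state is a dict: "t": time; "qpos": joint angles; "dq": joint speeds; "joint_torque": joint torques, N m; "tool_pos": TCP position; "tcp_rot": TCP orientation; "force": force on the tool from outside, world axes, zero at the start; "moment": the same for the moment, N m; "opening": opening from 0.0 (shut) to 1.0 (fully open).
Only numpy, scipy, OpenCV 4.12 (cv2) and the standard library are available. Lean on these libraries where they do the work, as an engineer would, in place of code of your own. Each camera call takes 0.05 s, during which the arm holds its last target.

## Working session

There is one attempt and no reset: what is moved stays moved. The work goes in short steps, Python scripts to look and compute and a tool call to move; the robot and the scene stay as the last step left them, time stands still between calls to the robot, and variables do not carry over. Pictures are saved under pics/ and viewed, and the job is handed in when it is done.

Besides the shell and the picture viewer there is one more tool, called after "Call:" as a command line: name --argument value ..., lists and objects as JSON in quotes. apply_moves: Moves the arm, as the interface text tells. Its arguments: {"type":"object","properties":{"deltas":{"type":"array","items":{"type":"array","items":{"type":"array","items":{"type":"number"}}}},"squeeze":{"type":"number"}},"required":["deltas"]}

```bash
ls; mkdir -p pics; python3 - <<'E'
from station import ctrl, viewer
import cv2
print(ctrl.state())
for n in ["scene","top","wrist"]:
    c=viewer.calibration(n); print(n,c)
    cv2.imwrite(f"pics/{n}0.png",viewer.snapshot(n)[:,:,::-1])
E
```

```text
pics
{'t': 0.0, 'qpos': array([ 1.13688778e+00,  2.21203386e-01,  1.52761071e+00,  6.65059356e-06,
        1.39469668e+00, -1.26133497e-01]), 'dq': array([-1.96309349e-03, -5.59724050e-04,  1.49892219e-03, -2.65234032e-03,
       -1.68020775e-05,  2.09649717e-05]), 'joint_torque': array([ 1.77956830e-03, -4.96909082e+01, -3.89391482e+01, -2.13553853e-04,
        1.14429917e-02, -2.51600920e-05]), 'tool_pos': array([0.18910362, 0.5950746 , 0.23021354]), 'tcp_rot': array([ 1.53281374e-01,  9.88182119e-01, -9.20803544e-04, -2.68207973e-04]), 'force': array([-0.18593553,  0.74026381, -0.60491287]), 'moment': array([ 0.00942547, -0.0023391 , -0.0301264 ]), 'opening': 0.9995308965437104}
scene {'vfov': 45.36942493706117, 'cx': 276.73204197075677, 'cy': 204.23667683111992, 'extrinsics': array([[-0.89155473, -0.45223372,  0.0247955 ,  0.46909204],
       [ 0.20701836, -0.35820937,  0.91040071, -0.18059229],
       [-0.40283192,  0.81680518,  0.41298394, -1.22948632],
       [ 0.        ,  0.        ,  0.        ,  1.        ]])}
top {'vfov': 48.1840097104236, 'cx': 283.5354323954427, 'cy': 210.41084757524817, 'extrinsics': array([[-0.00219109, -0.9999258 , -0.01198322,  0.00974066],
       [ 0.9933601 , -0.00355478,  0.11499162, -0.55794518],
       [-0.11502569, -0.0116517 ,  0.99329418, -1.40301621],
       [ 0.        ,  0.        ,  0.        ,  1.        ]])}
wrist {'vfov': 70.06869450830088, 'cx': 279.8639094885566, 'cy': 207.97236270823547, 'extrinsics': array([[ 0.30438105,  0.95254776, -0.00222431, -0.62285631],
       [-0.91823025,  0.29279233, -0.26669431,  0.03385769],
       [-0.2533878 ,  0.08321912,  0.9637786 , -0.37797607],
       [ 0.        ,  0.        ,  0.        ,  1.        ]])}
```

View pics/scene0.png

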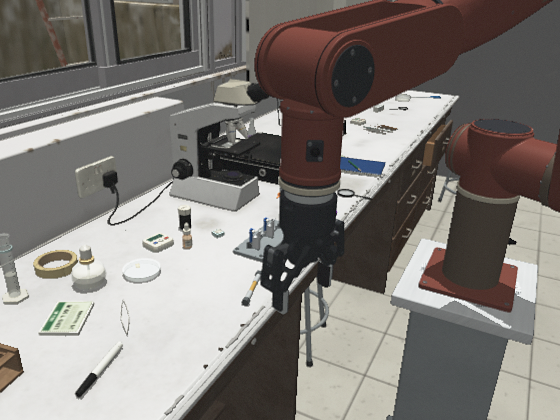

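View pics/top0.png

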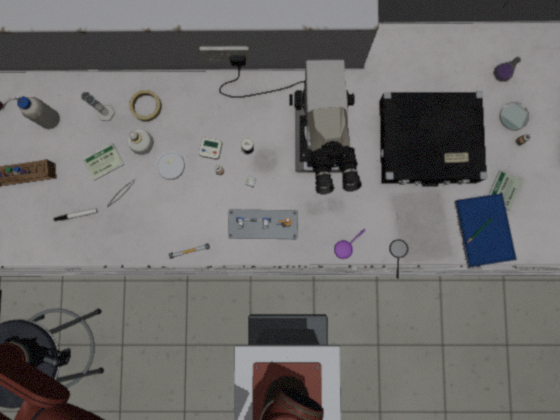

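View pics/wrist0.png

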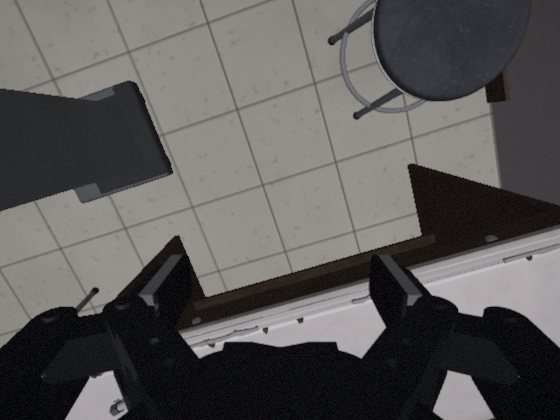

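```bash
cat > h.py <<'E'
import numpy as np, cv2
from scipy.spatial.transform import Rotation as R
from station import ctrl, viewer
def K(c):
    f=210/np.tan(np.radians(c['vfov'])/2); return f
def proj(c,p):
    p=np.atleast_2d(p); q=p@c['extrinsics'][:3,:3].T+c['extrinsics'][:3,3]; f=K(c)
    return np.c_[c['cx']+f*q[:,0]/-q[:,2], c['cy']-f*q[:,1]/-q[:,2]]
def unproj(c,uv,z):
    uv=np.atleast_2d(uv).astype(float); f=K(c); E=c['extrinsics']
    d=np.c_[(uv[:,0]-c['cx'])/f,-(uv[:,1]-c['cy'])/f,-np.ones(len(uv))]@E[:3,:3]
    o=-E[:3,:3].T@E[:3,3]; s=(z-o[2])/d[:,2]
    return o+d*s[:,None]
def snap(n,name):
    c=viewer.calibration(n); im=viewer.snapshot(n)
    cv2.imwrite(f"pics/{name}.png",im[:,:,::-1]); np.savez(f"pics/{name}.npz",**c); return c
def cal(name): return {k:v for k,v in np.load(f"pics/{name}.npz").items()}
def crop(name,x0,y0,x1,y1,s):
    im=cv2.imread(f"pics/{name}.png")[y0:y1,x0:x1]
    cv2.imwrite(f"pics/{name}_c.png",cv2.resize(im,None,fx=s,fy=s,interpolation=cv2.INTER_CUBIC))
def st():
    s=ctrl.state(); print(s['t'],s['tool_pos'].round(4),'Rz',R.from_quat(s['tcp_rot']).as_matrix().round(3).tolist(),s['force'].round(1),round(s['opening'],3),s['qpos'].round(2))
E
python3 - <<'E'
from h import *
c=viewer.calibration("top"); 
import numpy as np
im=cv2.imread("pics/top0.png"); cv2.imwrite("pics/top0_c.png",cv2.resize(im[120:290,160:430],None,fx=2.9,fy=2.9,interpolation=cv2.INTER_CUBIC))
for n,uv,z in [("specL",(172,256),.008),("specR",(208,246),.008),("stand",(263,223),.012),("baseL",(229,224),.012),("baseR",(298,224),.012),("post",(286,222),.12),("lens",(399,248),.005),("hend",(398,277),.005),("edge",(399,268),0),("purple",(344,249),.005),("mic",(325,188),0),("dish",(171,166),0)]:
    print(n,unproj(c,uv,z).round(3))
E
```

```text
specL [[0.421 0.353 0.008]]
specR [[0.451 0.242 0.008]]
stand [[0.521 0.072 0.012]]
baseL [[0.519 0.177 0.012]]
baseR [[ 0.518 -0.036  0.012]]
post [[0.514 0.    0.12 ]]
lens [[ 0.443 -0.347  0.005]]
hend [[ 0.355 -0.341  0.005]]
edge [[ 0.382 -0.346  0.   ]]
purple [[ 0.441 -0.178  0.005]]
mic [[ 0.632 -0.122  0.   ]]
dish [[0.705 0.365 0.   ]]
```

View pics/top0_c.png

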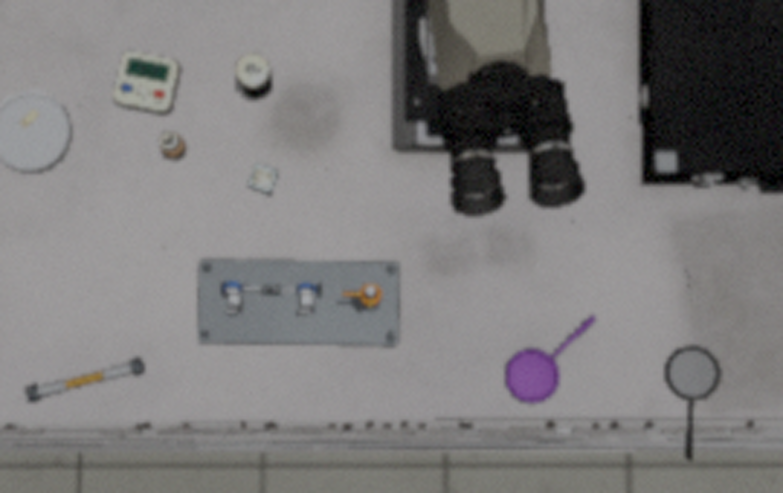

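Call:
apply_moves --deltas '[[[0,0,-0.95,0.6,-0.75,-0.2,100],[0,0,-1.9,1.2,-1.5,-0.4,100],[0,0,-2.85,1.8,-2.2,-0.6,100],[0,0,-3.8,2.5,-2.95,-0.8,100],[0,0,-4.75,3.1,-3.7,-1.0,100]]]'

```text
t: 0.65
tool_pos: [0.3142, 0.4462, 0.1908]
tcp_rot: [0.394, 0.919, -0.0, 0.0]
force: [0.7, -0.3, 1.0]
opening: 0.998
```

Call:
apply_moves --deltas '[[[0,0,-0.95,0.6,-0.75,-0.2,80],[0,0,-1.9,1.2,-1.5,-0.4,80],[0,0,-2.85,1.8,-2.2,-0.6,80],[0,0,-3.8,2.5,-2.95,-0.8,80],[0,0,-4.75,3.1,-3.7,-1.0,80]]]'

```text
t: 1.15
tool_pos: [0.4383, 0.2982, 0.151]
tcp_rot: [0.608, 0.794, 0.0, 0.0]
force: [1.2, 0.3, 0.3]
opening: 0.795
```

```bash
python3 - <<'E'
from h import *
st(); snap("wrist","w1"); st(); snap("wrist","w1b")
E
```

```text
1.15 [0.4383 0.2982 0.151 ] Rz [[-0.261, 0.965, 0.0], [0.965, 0.261, 0.0], [-0.0, 0.0, -1.0]] [1.2 0.3 0.3] 0.795 [ 0.45  0.07  1.85 -0.    1.22  0.18]
1.2 [0.4408 0.2938 0.1495] Rz [[-0.254, 0.967, 0.001], [0.967, 0.254, -0.004], [-0.004, -0.0, -1.0]] [ 1.9 -3.4 -1.2] 0.797 [ 0.44  0.07  1.85 -0.    1.22  0.19]
```

View pics/w1b.png

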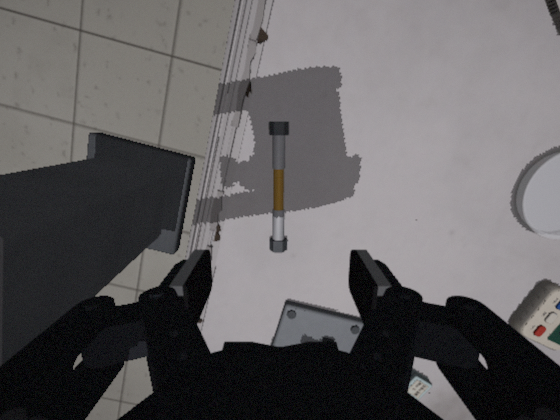

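```bash
python3 - <<'E'
from h import *
st()
c=cal("w1b")
# color waist
im=cv2.imread("pics/w1b.png"); b,g,r=[im[:,:,i].astype(int) for i in range(3)]
m=(r-b>40); m[:, :255]=0; m[:,305:]=0; m[:150]=0;m[230:]=0
ys,xs=np.nonzero(m); print(len(xs),xs.min(),xs.max(),ys.min(),ys.max(),xs.mean(),ys.mean())
print(unproj(c,[[xs.mean(),ys.mean()],[279,122],[278.5,251],[xs.mean(),ys.min()],[xs.mean(),ys.max()]],.008).round(4))
crop("w1b",240,100,320,270,3.5)
E
```

```text
1.25 [0.439  0.2959 0.1499] Rz [[-0.258, 0.966, -0.001], [0.966, 0.258, -0.002], [-0.002, -0.002, -1.0]] [0.1 0.  0.1] 0.794 [ 0.45  0.07  1.85 -0.    1.22  0.18]
359 274 282 170 209 278.01114206128136 189.44568245125348
[[0.4371 0.2992 0.008 ]
 [0.4223 0.3599 0.008 ]
 [0.4537 0.2371 0.008 ]
 [0.4324 0.3174 0.008 ]
 [0.442  0.2802 0.008 ]]
```

View pics/w1b_c.png

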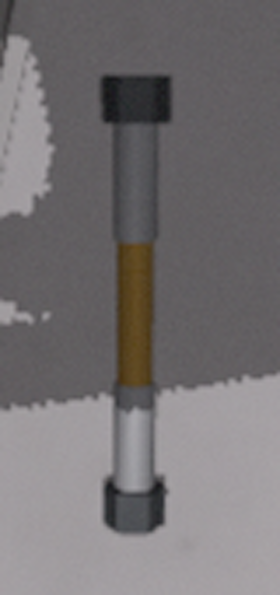

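Call:
apply_moves --deltas '[[[0,0,-0.05,-0.02,0.03,-1.0,50],[0,0,-0.1,-0.04,0.06,-2.0,50],[0,0,-0.1,-0.04,0.06,-2.7,50],[0,0,-0.1,-0.04,0.06,-2.7,50],[0,0,-0.1,-0.04,0.06,-2.7,50]]]'

```text
t: 1.75
tool_pos: [0.4353, 0.3024, 0.0435]
tcp_rot: [0.61, 0.792, -0.0, -0.0]
force: [0.6, 0.8, 0.3]
opening: 0.498
```

```bash
python3 - <<'E'
from h import *
st(); snap("wrist","w2")
E
```

```text
1.75 [0.4353 0.3024 0.0435] Rz [[-0.256, 0.967, -0.001], [0.967, 0.256, -0.0], [-0.0, -0.001, -1.0]] [0.6 0.8 0.3] 0.498 [0.46 0.22 1.91 0.   1.01 0.2 ]
```

View pics/w2.png

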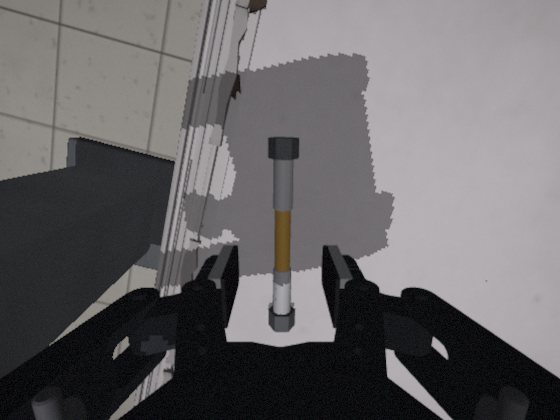

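```bash
cat > spec.py <<'E'
from h import *
def waist(name,z,box,thr=40):
    c=cal(name); im=cv2.imread(f"pics/{name}.png"); b,g,r=[im[:,:,i].astype(int) for i in range(3)]
    m=(r-b>thr)&(r>g+10); x0,y0,x1,y1=box; k=np.zeros_like(m); k[y0:y1,x0:x1]=m[y0:y1,x0:x1]
    ys,xs=np.nonzero(k); print(len(xs),xs.min(),xs.max(),ys.min(),ys.max())
    top=xs[ys<ys.min()+6].mean(); bot=xs[ys>ys.max()-6].mean()
    P=unproj(c,[[top,ys.min()-.5],[bot,ys.max()+.5]],z); return P
E
python3 - <<'E'
from spec import *
st()
P=waist("w2",.0085,(260,190,305,290)); print(P,P.mean(0)); print(np.degrees(np.arctan2(*(P[0]-P[1])[:2])))
c=cal("w2"); E=unproj(c,[[284,138],[281.5,331]],.008);print(E,E.mean(0))
E
```

```text
1.8 [0.4364 0.3029 0.0447] Rz [[-0.256, 0.967, 0.001], [0.967, 0.256, 0.001], [0.0, 0.002, -1.0]] [ 0.   0.6 -0.3] 0.497 [0.46 0.22 1.91 0.   1.01 0.2 ]
853 275 289 211 270
[[0.43243578 0.31822182 0.0085    ]
 [0.44235794 0.27890658 0.0085    ]] [0.43739686 0.2985642  0.0085    ]
-14.164211865053764
[[0.42215523 0.36031173 0.008     ]
 [0.45409405 0.23398701 0.008     ]] [0.43812464 0.29714937 0.008     ]
```

Call:
apply_moves --deltas '[[[0,0,-0.1,0.03,-0.1,-0.5,50],[0,0,-0.1,0.03,-0.1,-0.96,50],[0,0,-0.1,0.03,-0.1,-0.96,45],[0,0,-0.1,0.03,-0.1,-0.96,20],[0,0,-0.1,0.03,-0.1,-0.96,5]]]' --squeeze 50

```text
t: 2.3
tool_pos: [0.4384, 0.2989, 0.007]
tcp_rot: [0.614, 0.789, 0.001, 0.001]
force: [-4.3, -1.2, 1.6]
opening: 0.122
```

Call:
apply_moves --deltas '[[[0,0,0,0,0,0,0],[0,0,0,0,0,0,0],[0,0,0,0,0,0,0],[0,0,0,0,0,0,0]]]' --squeeze 80

```text
t: 2.7
tool_pos: [0.4385, 0.2989, 0.0073]
tcp_rot: [0.614, 0.789, 0.002, 0.001]
force: [-1.5, -0.2, 6.6]
opening: 0.068
```

```bash
python3 - <<'E'
from h import *
st(); snap("wrist","w3")
E
```

```text
2.7 [0.4385 0.2989 0.0073] Rz [[-0.245, 0.97, 0.003], [0.97, 0.245, 0.002], [0.001, 0.003, -1.0]] [-1.5 -0.2  6.6] 0.068 [0.45 0.28 1.93 0.   0.94 0.2 ]
```

View pics/w3.png

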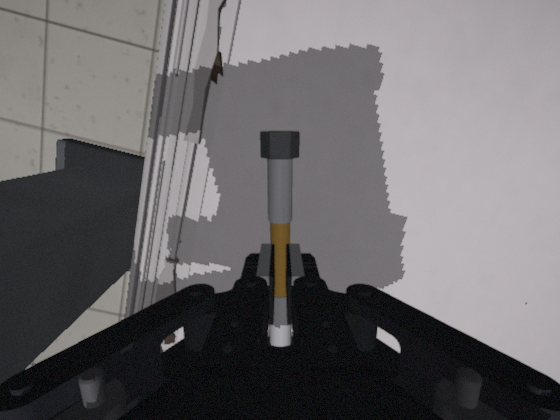

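Call:
apply_moves --deltas '[[[0,0,0,0,0,0.5,0],[0,0,0,0,0,1.5,0],[0,0,-0.7,0.1,-1.0,2.5,0],[0,0,-1.6,0.3,-2.0,3.2,0],[0,0,-2.3,0.5,-3.0,3.8,0]]]'

```text
t: 3.25
tool_pos: [0.457, 0.1803, 0.1581]
tcp_rot: [0.705, 0.709, 0.001, 0.001]
force: [1.3, -0.3, -1.1]
opening: 0.072
```

Call:
apply_moves --deltas '[[[0,0,0,0,-0.8,0,0],[0,0,0,0,-1.2,0,0],[0,0,0,0,-1.2,0,0],[0,0,0,0,-1.2,0,0]]]'

```text
t: 3.65
tool_pos: [0.4566, 0.133, 0.1558]
tcp_rot: [0.705, 0.709, 0.001, 0.0]
force: [-0.3, 0.2, -1.5]
opening: 0.069
```

```bash
python3 - <<'E'
from h import *
st(); snap("wrist","w4")
snap("scene","s4")
E
```

```text
3.65 [0.4566 0.133  0.1558] Rz [[-0.005, 1.0, 0.001], [1.0, 0.005, 0.001], [0.001, 0.001, -1.0]] [-0.3  0.2 -1.5] 0.069 [ 0.12 -0.07  1.98  0.    1.23  0.11]
```

View pics/w4.png

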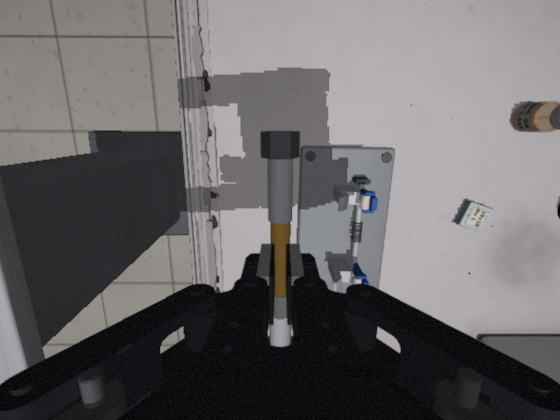

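View pics/s4.png

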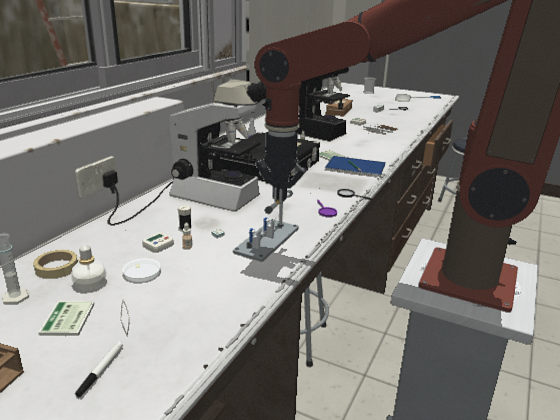

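Call:
apply_moves --deltas '[[[0,0,0,0,-1.0,0.8,0],[0,0,0,0,-2.0,1.0,0],[0,0,0,0,-2.2,1.0,0],[0,0,0,0,-2.2,1.0,0],[0,0,0,0,-2.2,1.0,0]]]'

```text
t: 4.25
tool_pos: [0.456, 0.046, 0.1944]
tcp_rot: [0.705, 0.709, -0.0, -0.001]
force: [0.4, 0.1, -0.7]
opening: 0.064
```

```bash
python3 - <<'E'
from h import *
st(); snap("wrist","w5")
crop("w5",270,50,470,300,2.4)
st()
E
```

```text
4.25 [0.456  0.046  0.1944] Rz [[-0.007, 1.0, -0.001], [1.0, 0.007, 0.001], [0.001, -0.001, -1.0]] [ 0.4  0.1 -0.7] 0.064 [-0.07 -0.16  1.98  0.    1.32 -0.08]
4.3 [0.4559 0.0462 0.1943] Rz [[-0.008, 1.0, -0.002], [1.0, 0.008, 0.001], [0.001, -0.002, -1.0]] [ 1.  -0.3 -1.9] 0.07 [-0.07 -0.16  1.98  0.    1.32 -0.08]
```

View pics/w5.png

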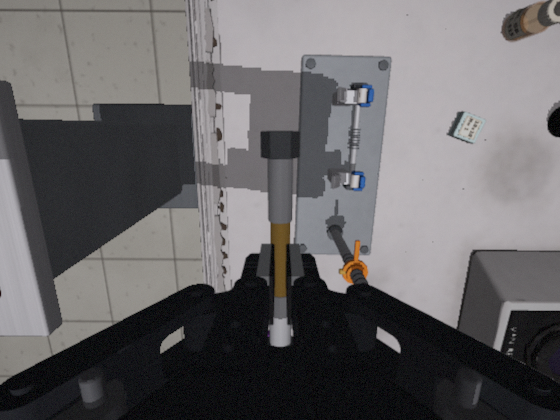

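View pics/w5_c.png

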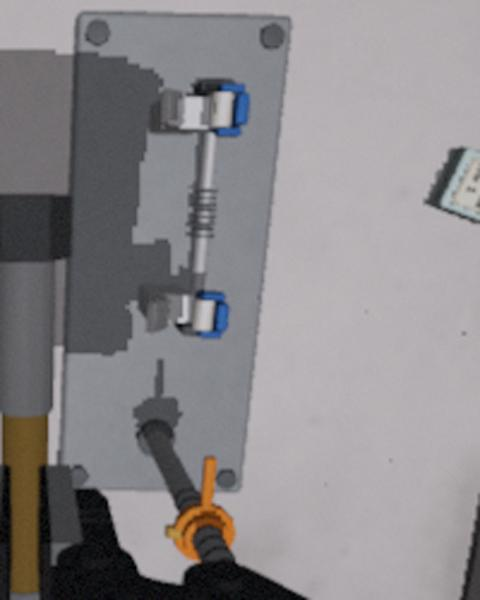

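```bash
cat > stand.py <<'E'
from h import *
from scipy.optimize import least_squares
def fit(c,L,uv,w):
    def pts(p):
        cs,sn=np.cos(p[2]),np.sin(p[2]); return np.c_[p[0]+cs*L[:,0]-sn*L[:,1],p[1]+sn*L[:,0]+cs*L[:,1],L[:,2]]
    r=least_squares(lambda p:((proj(c,pts(p))-uv)*w[:,None]).ravel(),[.52,.098,0])
    return r.x,proj(c,pts(r.x))-uv
E
python3 - <<'E'
from stand import *
c=cal("w5")
L=np.array([[-45,80,12],[45,80,12],[-45,-135,12],[45,-135,12],[7,38,59],[7,-38,59],[0,-105,12]])/1e3
cr=np.array([[80,14],[291,17],[61,488],[240,490],[222,110],[208,315],[155,433]])
uv=cr/2.4+[270,50]-.3
for w in ([1,1,1,1,1,1,.3],[1,1,1,1,0,0,0]):
    x,res=fit(c,L,uv,np.array(w,float)); print(x[:2].round(4),np.degrees(x[2]),res.round(1).tolist())
# focus mark height
o=-c['extrinsics'][:3,:3].T@c['extrinsics'][:3,3]
post=x[:2]+[.105*np.sin(x[2]),-.105*np.cos(x[2])]
for z in np.arange(.1,.141,.005): print(z,proj(c,[*post,z]).round(1), end=' ')
E
```

```text
[0.5198 0.0999] -0.7232740655601168 [[-1.9, -2.1], [1.7, -1.6], [-0.7, 2.1], [1.3, 2.6], [0.6, -0.2], [-1.0, 0.7], [0.1, 1.6]]
[0.5197 0.0997] -0.8055616513441911 [[-1.8, -2.0], [1.7, -1.3], [-0.9, 2.2], [1.1, 2.8], [0.6, 0.0], [-1.2, 0.9], [-0.1, 1.7]]
0.1 [[351.8 266.9]] 0.10500000000000001 [[353.2 269.5]] 0.11000000000000001 [[354.6 272.3]] 0.11500000000000002 [[356.  275.2]] 0.12000000000000002 [[357.5 278.3]] 0.12500000000000003 [[359.1 281.4]] 0.13000000000000003 [[360.8 284.7]] 0.13500000000000004 [[362.5 288.1]] 0.14000000000000004 [[364.3 291.7]]
```

```bash
python3 - <<'E'
from h import *
crop("w5",220,110,340,370,2.2)
c=cal("w5"); s=ctrl.state()
R5=R.from_quat(s['tcp_rot']).as_matrix()
for dz in (0,.005,.01):
  z=s['tool_pos'][2]+dz
  P=unproj(c,[[281,132],[280.5,346],[280,222.5],[281,297]],z); print(dz,(P-s['tool_pos']).round(4).tolist())
E
```

```text
0 [[0.0003, 0.0633, 0.0], [0.0007, -0.0535, 0.0], [0.0, 0.0196, 0.0], [0.0008, -0.0223, 0.0]]
0.005 [[0.0002, 0.0634, 0.005], [0.0007, -0.0493, 0.005], [0.0, 0.0213, 0.005], [0.0008, -0.0192, 0.005]]
0.01 [[0.0002, 0.0635, 0.01], [0.0007, -0.0451, 0.01], [0.0, 0.0229, 0.01], [0.0007, -0.0161, 0.01]]
```

View pics/w5_c.png

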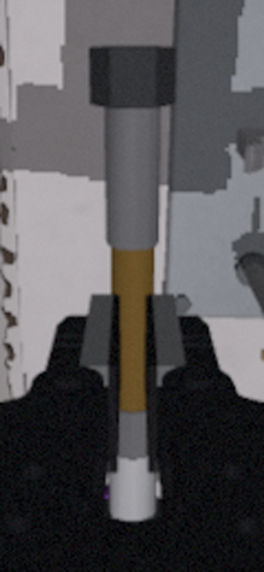

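Call:
apply_moves --deltas '[[[0,0,-0.18,0.8,0.8,0,0],[0,0,-0.18,1.59,1.32,-0.4,0],[0,0,-0.18,1.59,1.32,-1.4,0],[0,0,-0.18,1.59,1.32,-2.35,0],[0,0,-0.18,1.59,1.32,-2.35,0]]]'

```text
t: 4.8
tool_pos: [0.5143, 0.0991, 0.0945]
tcp_rot: [0.711, 0.703, -0.005, -0.005]
force: [-1.9, -0.7, -2.6]
opening: 0.071
```

Call:
apply_moves --deltas '[[[0,0,0,0,0,0,0]]]'

```text
t: 4.9
tool_pos: [0.5189, 0.0987, 0.1005]
tcp_rot: [0.711, 0.703, -0.001, -0.001]
force: [-0.0, -0.4, -0.2]
opening: 0.07
```

```bash
python3 - <<'E'
from h import *
st(); snap("wrist","w6"); snap("scene","s6"); 
crop("w6",180,100,380,400,2)
crop("s6",210,160,350,280,5)
E
```

```text
4.9 [0.5189 0.0987 0.1005] Rz [[0.011, 1.0, -0.003], [1.0, -0.011, 0.0], [0.0, -0.003, -1.0]] [-0.  -0.4 -0.2] 0.07 [0.04 0.13 1.89 0.   1.12 0.05]
```

View pics/w6_c.png

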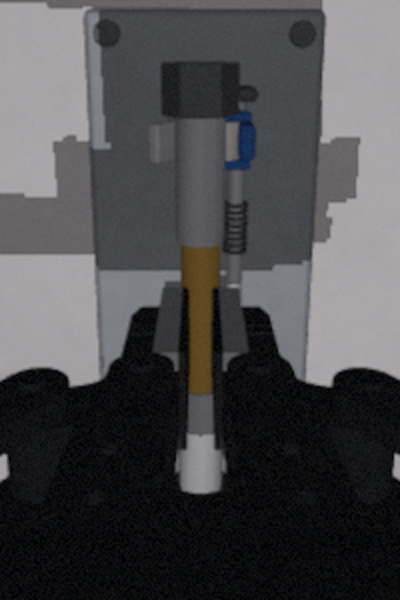

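View pics/s6_c.png

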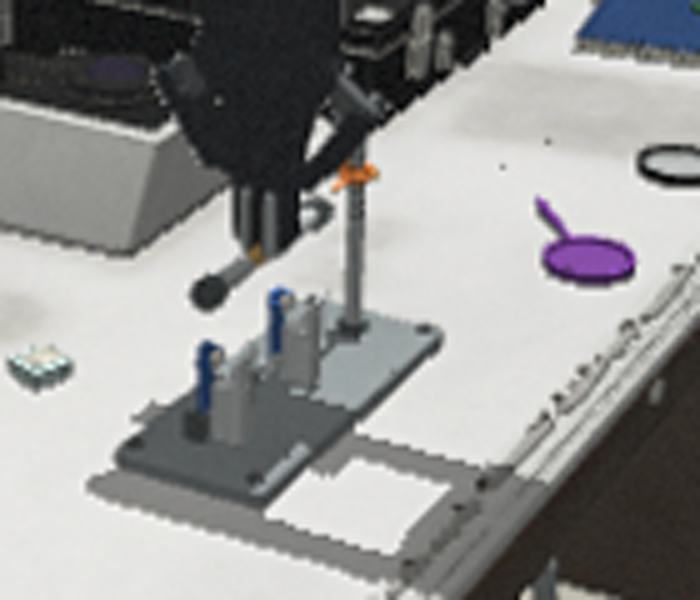

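```bash
python3 - <<'E'
from h import *
c=cal("w6"); f=lambda p:(np.array(p)/2+[180,100])-.25
P=unproj(c,f([[86,11],[325,12],[101,365],[308,365],[107,33],[302,33]]),.012); print(P.round(4))
print((P[0]+P[1])/2,(P[2]+P[3])/2,(P[4]+P[5])/2, P[1]-P[0])
# cheek face / roller at z~.055-.066
print(unproj(c,f([[150,142],[173,142],[227,138],[240,138],[228,117],[228,162]]),.055).round(4))
P=unproj(c,f([[200,62],[200.5,115],[200,245],[200,395],[200,490]]),.104);print(P.round(4))
# vertical edges of base, line sampling
im=cv2.imread("pics/w6.png",0).astype(int); 
for r in (110,120,130): print(r,im[r,218:230],im[r,336:350])
E
```

```text
[[0.478  0.1796 0.012 ]
 [0.5651 0.1781 0.012 ]
 [0.4753 0.0358 0.012 ]
 [0.564  0.0349 0.012 ]
 [0.4853 0.1718 0.012 ]
 [0.5569 0.1709 0.012 ]]
[0.52154415 0.17884326 0.012     ] [0.51964279 0.03537884 0.012     ] [0.52110062 0.17135984 0.012     ] [ 0.08701545 -0.00145565  0.        ]
[[0.5035 0.1378 0.055 ]
 [0.5107 0.1377 0.055 ]
 [0.5277 0.1387 0.055 ]
 [0.5317 0.1387 0.055 ]
 [0.528  0.1452 0.055 ]
 [0.528  0.1311 0.055 ]]
[[0.5197 0.1628 0.104 ]
 [0.5197 0.151  0.104 ]
 [0.5192 0.1198 0.104 ]
 [0.5187 0.0786 0.104 ]
 [0.5183 0.0491 0.104 ]]
110 [165 164 165 136 105 107 120 129 131 132 125  87] [ 75  73  73  74  70  65  97 150 165 167 165 166 166 167]
120 [164 164 165 164 126 101 115 128 129  95  69  55] [ 48  66  72  71  68  59 145 166 166 167 166 167 167 165]
130 [165 165 165 166 135 102 107 121 128 128 130 127] [ 76  73  73  69  62  95 150 166 166 165 166 165 166 165]
```

Call:
apply_moves --deltas '[[[0,0,0,0.03,0.02,-0.2,0],[0,0,0,0.03,0.02,-0.4,0],[0,0,0,0.03,0.02,-0.6,0],[0,0,0,0.03,0.02,-0.7,0],[0,0,0,0.03,0.02,-0.7,0]]]' --squeeze 100

```text
t: 5.5
tool_pos: [0.5203, 0.0983, 0.0721]
tcp_rot: [0.712, 0.703, -0.001, -0.001]
force: [0.5, -0.1, -1.7]
opening: 0.057
```

Call:
apply_moves --deltas '[[[0,0,0,0,0,-0.05,0],[0,0,0,0,0,-0.1,0],[0,0,0,0,0,-0.15,0],[0,0,0,0,0,-0.2,0],[0,0,0,0,0,-0.2,0]]]'

```text
t: 6.0
tool_pos: [0.5209, 0.0984, 0.0648]
tcp_rot: [0.711, 0.703, -0.0, -0.0]
force: [0.0, -0.3, -1.5]
opening: 0.053
```

```bash
python3 - <<'E'
from h import *
st(); snap("wrist","w7"); snap("scene","s7"); 
crop("w7",180,100,380,400,2)
crop("s7",210,160,350,280,5)
E
```

```text
6.0 [0.5209 0.0984 0.0648] Rz [[0.012, 1.0, -0.001], [1.0, -0.012, -0.0], [-0.0, -0.001, -1.0]] [ 0.  -0.3 -1.5] 0.053 [ 0.04  0.18  1.91 -0.    1.05  0.05]
```

View pics/w7_c.png

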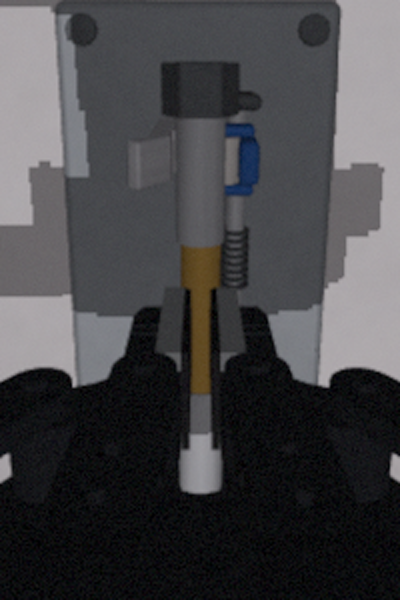

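View pics/s7_c.png

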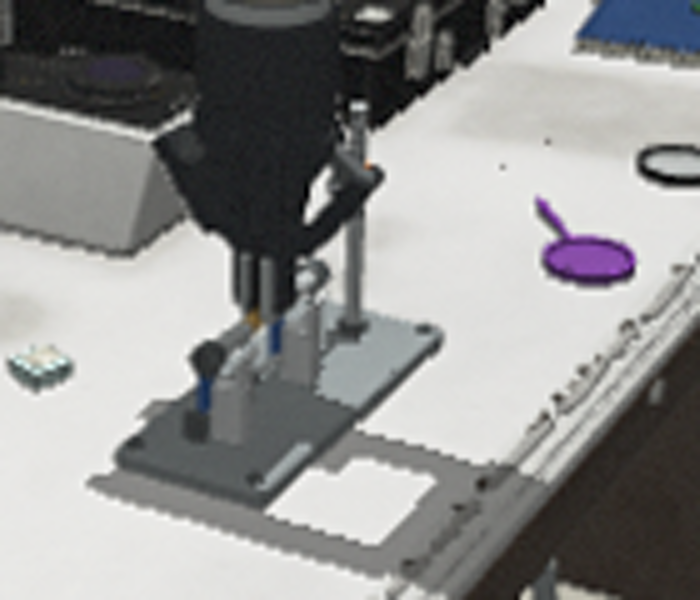

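Call:
apply_moves --deltas '[[[0,0,0,0,0,-0.05,0],[0,0,0,0,0,-0.1,0],[0,0,0,0,0,-0.15,0],[0,0,0,0,0,-0.2,0],[0,0,0,0,0,-0.25,0]]]'

```text
t: 6.6
tool_pos: [0.5193, 0.0985, 0.055]
tcp_rot: [0.712, 0.703, -0.002, -0.001]
force: [-7.3, 0.5, 3.9]
opening: 0.053
```

Call:
apply_moves --deltas '[[[0,0,0,0,0,-0.05,0],[0,0,0,0,0,-0.1,0],[0,0,0,0,0,-0.13,0]]]'

```text
t: 6.9
tool_pos: [0.5195, 0.0985, 0.0492]
tcp_rot: [0.712, 0.703, -0.001, -0.001]
force: [-8.8, -0.4, 9.5]
opening: 0.058
```

Call:
apply_moves --deltas '[[[0,0,0,0,0,-0.04,0],[0,0,0,0,0,-0.08,0],[0,0,0,0,0,-0.08,0]]]'

```text
t: 7.2
tool_pos: [0.5196, 0.0985, 0.0489]
tcp_rot: [0.711, 0.703, -0.002, -0.002]
force: [-17.6, -1.4, 24.7]
opening: 0.054
```

```bash
python3 - <<'E'
from h import *
st(); snap("wrist","w8"); snap("scene","s8"); st()
crop("w8",180,100,380,400,2)
crop("s8",210,160,350,280,5)
E
```

```text
7.2 [0.5196 0.0985 0.0489] Rz [[0.012, 1.0, -0.005], [1.0, -0.012, -0.0], [-0.0, -0.005, -1.0]] [-17.6  -1.4  24.7] 0.054 [ 0.04  0.21  1.91 -0.    1.03  0.05]
7.3 [0.5196 0.0986 0.0489] Rz [[0.012, 1.0, -0.004], [1.0, -0.012, -0.0], [-0.0, -0.004, -1.0]] [-18.4  -1.3  25. ] 0.054 [ 0.04  0.21  1.91 -0.    1.03  0.05]
```

View pics/w8_c.png

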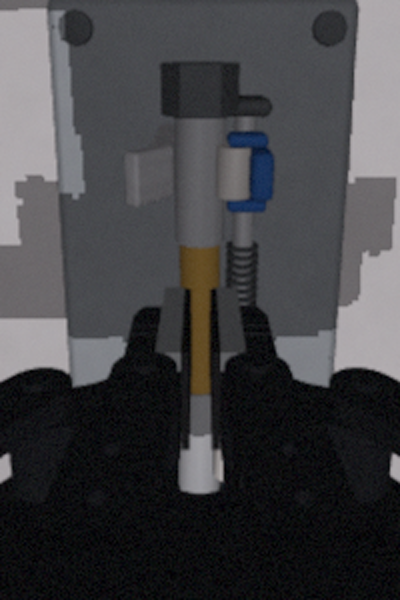

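View pics/s8_c.png

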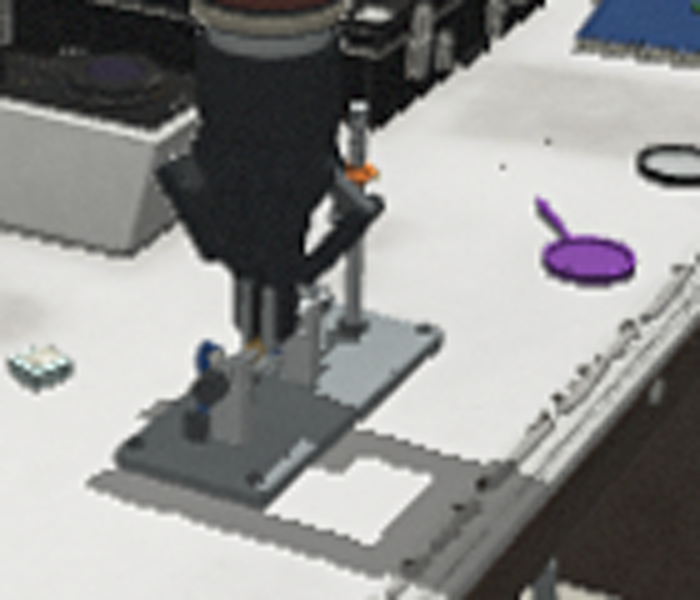

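Call:
apply_moves --deltas '[[[0,0,0,-0.02,0,0.05,0],[0,0,0,-0.02,0,0.05,20],[0,0,0,-0.02,0,0.05,35],[0,0,0,-0.02,0,0.05,35],[0,0,0,-0.02,0,0.05,35]]]'

```text
t: 7.8
tool_pos: [0.521, 0.0984, 0.049]
tcp_rot: [0.712, 0.703, 0.0, 0.0]
force: [0.2, -1.1, 0.7]
opening: 0.352
```

Call:
apply_moves --deltas '[[[0,0,0,0,0,0.5,35],[0,0,0,0,0,1.2,35],[0,0,0,0,0,2.4,35],[0,0,0,0,0,2.6,35],[0,0,0,0,0,2.6,35]]]'

```text
t: 8.3
tool_pos: [0.5226, 0.0985, 0.1555]
tcp_rot: [0.711, 0.703, 0.002, 0.002]
force: [-0.5, 0.2, -0.3]
opening: 0.355
```

```bash
python3 - <<'E'
from h import *
st(); snap("wrist","w9"); snap("scene","s9"); st()
crop("w9",180,60,380,300,2.5)
crop("s9",210,160,350,280,5)
E
```

```text
8.3 [0.5226 0.0985 0.1555] Rz [[0.012, 1.0, 0.006], [1.0, -0.012, 0.0], [0.0, 0.006, -1.0]] [-0.5  0.2 -0.3] 0.355 [ 0.04  0.06  1.85 -0.    1.22  0.05]
8.4 [0.5199 0.0984 0.1519] Rz [[0.013, 1.0, -0.001], [1.0, -0.013, -0.0], [-0.0, -0.001, -1.0]] [0.4 0.7 0.8] 0.353 [ 0.04  0.06  1.85 -0.    1.22  0.05]
```

View pics/w9_c.png

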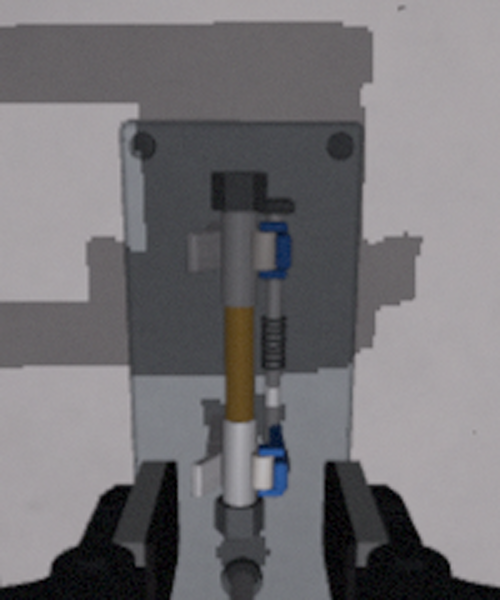

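View pics/s9_c.png

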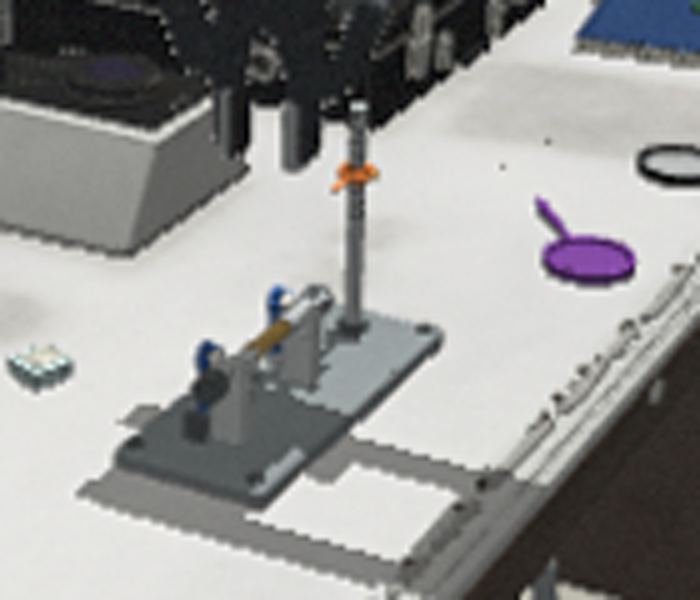

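```bash
python3 - <<'E'
from h import *
snap("wrist","w10"); st()
crop("w10",240,110,320,270,5)
c=cal("w10")
im=cv2.imread("pics/w10_c.png")
cs=np.radians(-.75); 
def W(x,y,z): return [.5203+np.cos(cs)*x-np.sin(cs)*y,.0995+np.sin(cs)*x+np.cos(cs)*y,z]
for n,p in dict(rolA1=W(.0033,.038,.055),rolA2=W(.0113,.038,.055),rolB1=W(.0033,-.038,.055),axisA=W(0,.051,.050),axisB=W(0,-.051,.050),w1=W(0,.02,.055),w2=W(0,-.02,.055),shL=W(-.006,.038,.05),shR=W(.006,.038,.05),hA=W(0,.063,.058)).items(): print(n,proj(c,p).round(1))
cv2.imwrite("pics/w10_c1.png",im[:,:][:800]) 
E
```

```text
8.45 [0.5193 0.0984 0.151 ] Rz [[0.013, 1.0, -0.003], [1.0, -0.013, -0.0], [-0.0, -0.003, -1.0]] [0.1 0.3 0.4] 0.349 [0.04 0.07 1.85 0.   1.22 0.05]
rolA1 [[284.6 160.9]]
rolA2 [[294.7 160.9]]
rolB1 [[284.3 249.8]]
axisA [[280.5 143.8]]
axisB [[280.5 261.1]]
w1 [[280.5 183.3]]
w2 [[280.5 230. ]]
shL [[273.  160.2]]
shR [[287.9 160.2]]
hA [[280.5 128.3]]
```

View pics/w10_c.png

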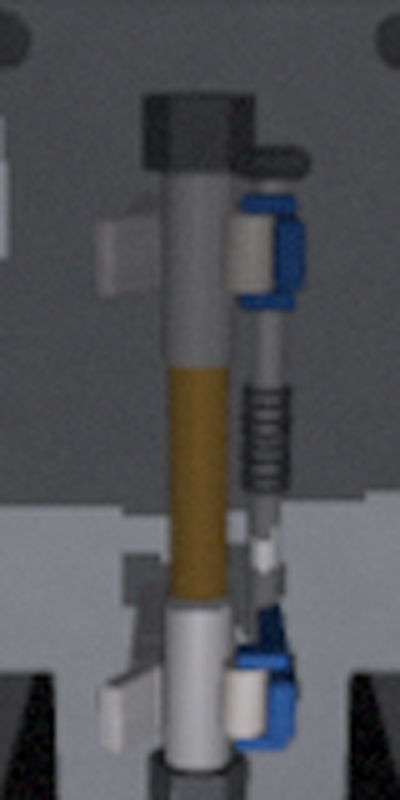

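Call:
apply_moves --deltas '[[[0,0,0,0.02,0.4,0,0],[0,0,0,0.02,0.45,0,0],[0,0,0,0.02,0.45,-0.8,0],[0,0,0,0.02,0.45,-1.6,0],[0,0,0,0.02,0.45,-2.15,0]]]' --squeeze 40

```text
t: 8.95
tool_pos: [0.519, 0.1161, 0.0634]
tcp_rot: [0.711, 0.703, -0.002, -0.001]
force: [-0.0, 0.2, -0.4]
opening: 0.0
```

Call:
apply_moves --deltas '[[[0,0,0,0,0,0,0],[0,0,0,0,0,-0.05,0],[0,0,0,0,0,-0.1,0]]]'

```text
t: 9.25
tool_pos: [0.5222, 0.1164, 0.0639]
tcp_rot: [0.712, 0.703, 0.001, 0.001]
force: [-0.2, 0.9, 0.9]
opening: -0.001
```

```bash
python3 - <<'E'
from h import *
st(); snap("wrist","w11"); st()
E
```

```text
9.25 [0.5222 0.1164 0.0639] Rz [[0.012, 1.0, 0.002], [1.0, -0.012, 0.0], [0.0, 0.002, -1.0]] [-0.2  0.9  0.9] -0.001 [ 0.07  0.19  1.9  -0.    1.05  0.08]
9.3 [0.5222 0.1164 0.0637] Rz [[0.012, 1.0, 0.002], [1.0, -0.012, 0.0], [0.0, 0.002, -1.0]] [-0.3  0.1  0.1] 0.001 [ 0.07  0.19  1.9  -0.    1.05  0.08]
```

View pics/w11.png

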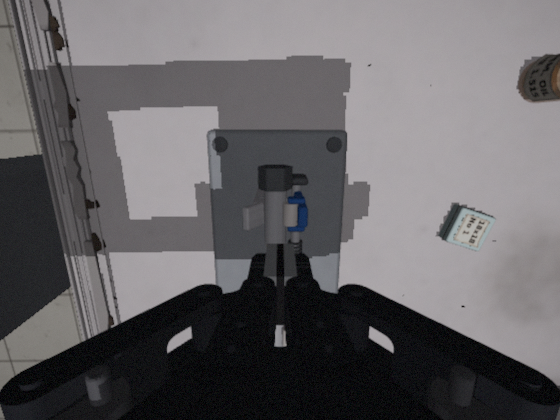

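Call:
apply_moves --deltas '[[[0,0,0,-0.05,0,-0.05,0],[0,0,0,-0.05,0,-0.1,0],[0,0,0,-0.05,0,-0.15,0],[0,0,0,-0.05,0,-0.15,0]]]'

```text
t: 9.7
tool_pos: [0.5191, 0.1165, 0.0567]
tcp_rot: [0.711, 0.703, -0.0, -0.0]
force: [0.3, -0.8, -0.2]
opening: -0.004
```

Call:
apply_moves --deltas '[[[0,0,0,0,0,-0.03,0],[0,0,0,0,0,-0.06,0],[0,0,0,0,0,-0.06,0]]]'

```text
t: 10.0
tool_pos: [0.5196, 0.1165, 0.0554]
tcp_rot: [0.711, 0.703, 0.0, 0.0]
force: [-3.3, -0.0, 7.2]
opening: -0.002
```

Call:
apply_moves --deltas '[[[0,0,0,0,0,-0.03,0],[0,0,0,0,0,-0.06,0],[0,0,0,0,0,-0.06,0]]]'

```text
t: 10.3
tool_pos: [0.5206, 0.1165, 0.0548]
tcp_rot: [0.711, 0.703, 0.001, 0.001]
force: [-6.6, -0.8, 19.4]
opening: 0.003
```

Call:
apply_moves --deltas '[[[0,0,0,0,0,0.3,0],[0,0,0,-0.01,-0.9,0.3,0],[0,0,0,-0.01,-0.9,0.3,0],[0,0,0,-0.01,-0.9,0.15,0],[0,0,0,-0.01,-0.9,0.07,0]]]'

```text
t: 10.8
tool_pos: [0.5192, 0.0806, 0.055]
tcp_rot: [0.712, 0.703, 0.0, 0.0]
force: [-5.2, -2.5, 25.8]
opening: -0.001
```

Call:
apply_moves --deltas '[[[0,0,0,0,0,-0.03,0],[0,0,0,0,0,-0.06,0],[0,0,0,0,0,-0.06,0]]]'

```text
t: 11.1
tool_pos: [0.5203, 0.0806, 0.0551]
tcp_rot: [0.711, 0.703, 0.0, 0.001]
force: [-5.9, -3.0, 21.8]
opening: -0.003
```

Call:
apply_moves --deltas '[[[0,0,0,0,0,1.2,0],[0,0,0,0,0,2.4,0],[0,0,0,-0.3,0,3.4,10],[0,0,-1.0,-1.3,0,3.6,20],[0,0,-2.2,-2.5,0,3.6,30]]]'

```text
t: 11.6
tool_pos: [0.4198, 0.0811, 0.1986]
tcp_rot: [0.789, 0.615, 0.002, 0.001]
force: [-0.4, 0.3, 0.4]
opening: 0.296
```

```bash
python3 - <<'E'
from h import *
st(); snap("wrist","w12"); snap("scene","s12")
E
```

```text
11.6 [0.4198 0.0811 0.1986] Rz [[0.244, 0.97, 0.004], [0.97, -0.244, 0.0], [0.001, 0.004, -1.0]] [-0.4  0.3  0.4] 0.296 [ 0.01 -0.25  2.05  0.    1.33  0.25]
```

View pics/w12.png

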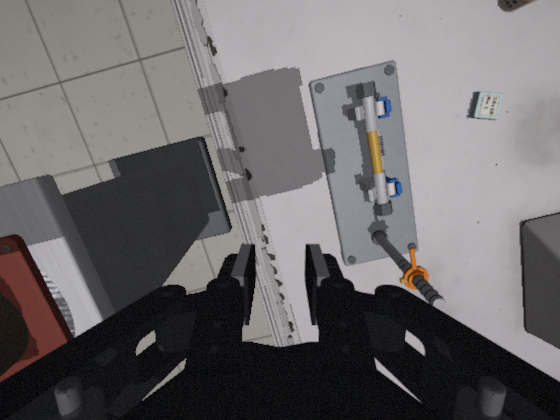

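Call:
apply_moves --deltas '[[[0,0,-1.27,-0.1,-1.05,0,50],[0,0,-2.54,-0.2,-2.1,0,50],[0,0,-3.8,-0.3,-3.15,0,50],[0,0,-5.1,-0.35,-4.2,0,50],[0,0,-6.35,-0.4,-5.25,0,50]]]'

```text
t: 12.2
tool_pos: [0.4029, -0.1307, 0.196]
tcp_rot: [0.946, 0.324, 0.0, -0.0]
force: [0.5, 0.1, 0.9]
opening: 0.505
```

Call:
apply_moves --deltas '[[[0,0,-1.27,0,-1.05,-0.2,50],[0,0,-2.54,0,-2.1,-0.4,50],[0,0,-3.8,0,-3.15,-0.6,50],[0,0,-5.1,0,-4.2,-0.8,50],[0,0,-6.35,0,-5.25,-1.0,50]]]'

```text
t: 12.7
tool_pos: [0.4031, -0.341, 0.1551]
tcp_rot: [1.0, -0.003, -0.0, -0.0]
force: [0.8, -0.1, 0.0]
opening: 0.497
```

Call:
apply_moves --deltas '[[[0,0,0,0,0,0,50],[0,0,0,0,0,0,50]]]'

```text
t: 12.9
tool_pos: [0.4027, -0.3396, 0.1548]
tcp_rot: [1.0, -0.001, -0.001, -0.001]
force: [-0.6, 0.4, -0.0]
opening: 0.499
```

```bash
python3 - <<'E'
from h import *
st(); snap("wrist","w13"); snap("scene","s13")
E
```

```text
12.9 [ 0.4027 -0.3396  0.1548] Rz [[1.0, -0.002, -0.001], [-0.002, -1.0, 0.002], [-0.002, -0.002, -1.0]] [-0.6  0.4 -0. ] 0.499 [-0.85  0.06  1.86  0.    1.23  0.72]
```

View pics/w13.png

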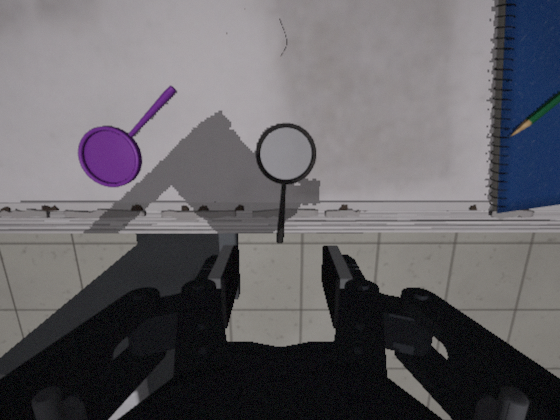

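View pics/s13.png

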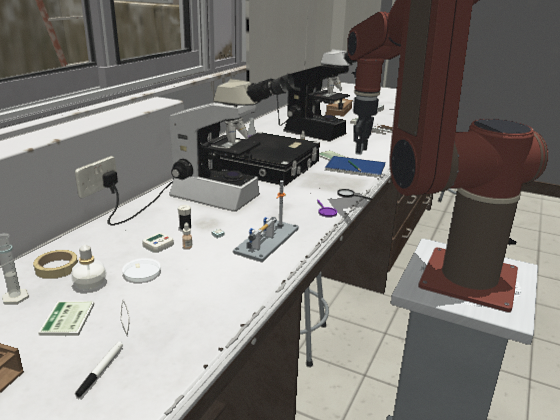

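```bash
python3 - <<'E'
from h import *
crop("w13",240,110,330,260,4)
c=cal("w13")
im=cv2.imread("pics/w13.png"); g=im.max(2).astype(int)
m=(g<60); m[:, :250]=0; m[:,322:]=0; m[246:]=0; m[:115]=0
# ring
k=m.copy(); k[186:]=0; ys,xs=np.nonzero(k); print("ring",xs.min(),xs.max(),ys.min(),ys.max())
for r in range(184,244,6): 
    x=np.nonzero(m[r,265:300])[0]; print(r,(x.min()+265,x.max()+265) if len(x) else None,end=' ')
P=unproj(c,[[286,153.5],[281,241.5]],.0045); print(P.round(4), np.linalg.norm(P[0]-P[1]))
print(unproj(c,[[200,201],[200,211],[200,220],[200,232]],0).round(4))
E
```

```text
ring 256 315 124 185
184 (np.int64(282), np.int64(285)) 190 (np.int64(281), np.int64(285)) 196 (np.int64(281), np.int64(284)) 202 (np.int64(280), np.int64(284)) 208 (np.int64(279), np.int64(284)) 214 (np.int64(279), np.int64(284)) 220 (np.int64(278), np.int64(284)) 226 (np.int64(278), np.int64(283)) 232 (np.int64(278), np.int64(283)) 238 (np.int64(277), np.int64(282)) [[ 0.4435 -0.3463  0.0045]
 [ 0.3527 -0.3413  0.0045]] 0.09094414274325094
[[ 0.3955 -0.2586  0.    ]
 [ 0.3848 -0.2578  0.    ]
 [ 0.3751 -0.2571  0.    ]
 [ 0.3618 -0.2561  0.    ]]
```

View pics/w13_c.png

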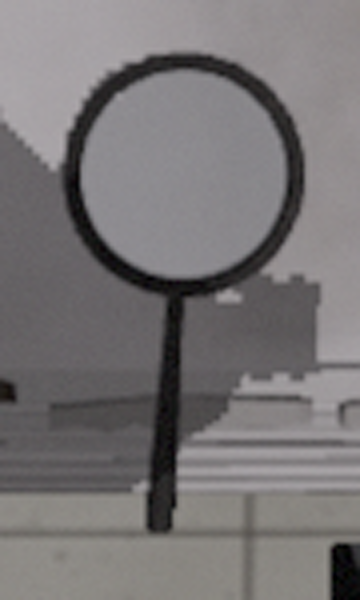

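Call:
apply_moves --deltas '[[[0,0,-0.25,-0.25,-0.04,-1.0,50],[0,0,-0.5,-0.53,-0.08,-2.0,50],[0,0,-0.5,-0.53,-0.08,-2.8,40],[0,0,-0.5,-0.53,-0.08,-2.8,40],[0,0,-0.5,-0.53,-0.08,-2.8,40]]]'

```text
t: 13.5
tool_pos: [0.3821, -0.3419, 0.045]
tcp_rot: [1.0, -0.026, -0.0, -0.0]
force: [-0.3, 0.6, 0.4]
opening: 0.402
```

```bash
python3 - <<'E'
from h import *
st(); snap("wrist","w14"); st()
E
```

```text
13.5 [ 0.3821 -0.3419  0.045 ] Rz [[0.999, -0.052, -0.0], [-0.052, -0.999, 0.0], [-0.0, -0.0, -1.0]] [-0.3  0.6  0.4] 0.402 [-0.88  0.18  1.96  0.    1.01  0.74]
13.55 [ 0.3829 -0.3431  0.0462] Rz [[0.999, -0.053, 0.002], [-0.053, -0.999, -0.002], [0.002, 0.002, -1.0]] [ 1.  -1.2  0.1] 0.396 [-0.88  0.18  1.96  0.    1.01  0.74]
```

View pics/w14.png

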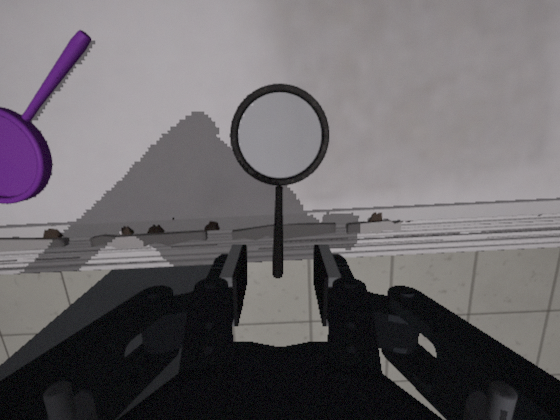

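```bash
python3 - <<'E'
from h import *
c=cal("w14"); P=unproj(c,[[279.8,135],[277.8,277.5],[279.8,85],[279.8,185]],.0045); print(P.round(4),np.linalg.norm(P[0]-P[1])); d=(P[0]-P[1]);d/=np.linalg.norm(d); print(P[0]-.062*d, P[1]+.03*d, np.degrees(np.arctan2(d[1],d[0])))
print(unproj(c,[[279,265]],0)); st()
E
```

```text
[[ 0.444  -0.3462  0.0045]
 [ 0.3508 -0.3398  0.0045]
 [ 0.4715 -0.3476  0.0045]
 [ 0.414  -0.3445  0.0045]] 0.09346063661193554
[ 0.38216295 -0.3419248   0.0045    ] [ 0.38070573 -0.34182496  0.0045    ] -3.9195779655398493
[[ 0.35773841 -0.3409535   0.        ]]
13.55 [ 0.3829 -0.3431  0.0462] Rz [[0.999, -0.053, 0.002], [-0.053, -0.999, -0.002], [0.002, 0.002, -1.0]] [ 1.  -1.2  0.1] 0.396 [-0.88  0.18  1.96  0.    1.01  0.74]
```

Call:
apply_moves --deltas '[[[0,0,-0.13,0,0.02,-0.5,40],[0,0,-0.13,0,0.02,-0.9,35],[0,0,-0.13,0,0.02,-1.05,35],[0,0,-0.13,0,0.02,-1.05,35],[0,0,-0.13,0,0.02,-1.05,35]]]' --squeeze 40

```text
t: 14.05
tool_pos: [0.3826, -0.3429, 0.004]
tcp_rot: [0.999, -0.034, 0.001, 0.001]
force: [-0.7, 0.2, -0.1]
opening: 0.35
```

Call:
apply_moves --deltas '[[[0,0,0,0,0,0,20],[0,0,0,0,0,0,5],[0,0,0,0,0,0,0],[0,0,0,0,0,0,0],[0,0,0,0,0,0,0]]]'

```text
t: 14.55
tool_pos: [0.3823, -0.3426, 0.0036]
tcp_rot: [0.999, -0.034, 0.001, 0.001]
force: [-0.5, 1.1, 6.3]
opening: 0.084
```

```bash
python3 - <<'E'
from h import *
st(); snap("wrist","w15"); st()
E
```

```text
14.55 [ 0.3823 -0.3426  0.0036] Rz [[0.998, -0.068, 0.001], [-0.068, -0.998, -0.001], [0.001, 0.001, -1.0]] [-0.5  1.1  6.3] 0.084 [-0.88  0.25  1.97  0.    0.92  0.75]
14.6 [ 0.3823 -0.3427  0.0036] Rz [[0.998, -0.068, 0.001], [-0.068, -0.998, -0.001], [0.001, 0.001, -1.0]] [-1.2  2.5  6.8] 0.084 [-0.88  0.25  1.97  0.    0.92  0.75]
```

View pics/w15.png

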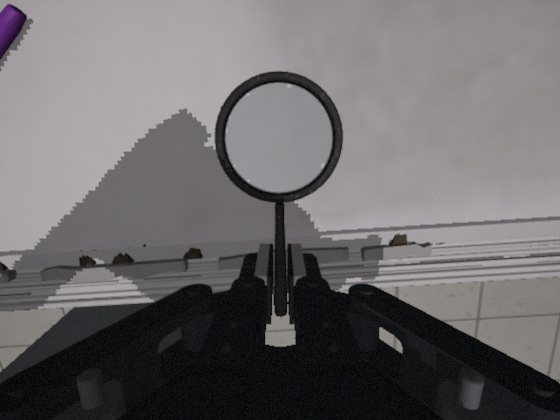

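Call:
apply_moves --deltas '[[[0,0,0,0,0,0,0],[0,0,0,0,0,0.2,0],[0,0,0,0,0,0.6,0],[0,0,0,0,0,1.3,0],[0,0,0,0,0,2.0,0]]]' --squeeze 90

```text
t: 15.1
tool_pos: [0.3811, -0.3414, 0.083]
tcp_rot: [0.999, -0.034, -0.001, -0.001]
force: [0.2, -0.7, -0.1]
opening: 0.06
```

Call:
apply_moves --deltas '[[[0,0,0,0,0,0.6,0],[0,0,0,0,0,1.2,0],[0,0,0,0,0,1.5,0],[0,0,0,0,0,1.5,0]]]'

```text
t: 15.5
tool_pos: [0.3825, -0.343, 0.1445]
tcp_rot: [0.999, -0.034, 0.001, 0.002]
force: [0.4, 0.2, -1.0]
opening: 0.056
```

```bash
python3 - <<'E'
from h import *
st(); snap("wrist","w16"); st(); snap("scene","s16")
E
```

```text
15.5 [ 0.3825 -0.343   0.1445] Rz [[0.998, -0.068, 0.003], [-0.068, -0.998, -0.003], [0.003, 0.003, -1.0]] [ 0.4  0.2 -1. ] 0.056 [-0.88  0.03  1.9  -0.    1.2   0.75]
15.55 [ 0.3818 -0.3422  0.1428] Rz [[0.998, -0.068, 0.001], [-0.068, -0.998, -0.001], [0.001, 0.001, -1.0]] [-0.5 -0.2 -0.9] 0.059 [-0.88  0.03  1.9  -0.    1.2   0.75]
```

View pics/w16.png

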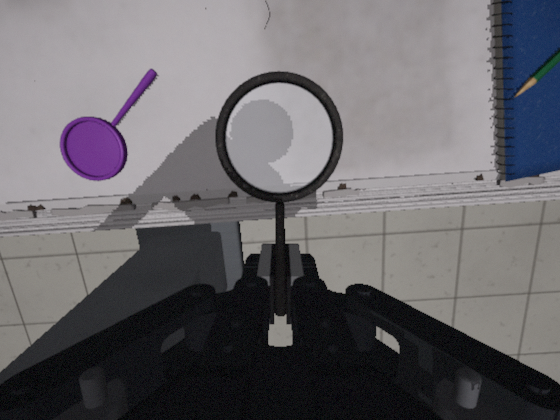

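```bash
python3 - <<'E'
from h import *
import cv2
def cr(n,x0,y0,x1,y1,s): return cv2.resize(cv2.imread(f"pics/{n}.png")[y0:y1,x0:x1],None,fx=s,fy=s,interpolation=cv2.INTER_CUBIC)
a=cr("w5",330,230,380,300,8); b=cr("w12",390,235,450,305,8)[:560]; 
s=cr("s16",255,175,305,245,8)
H=560
cv2.imwrite("pics/marks.png",np.hstack([a[:H,:400],b[:H,:400],]))
cv2.imwrite("pics/marks2.png",s)
E
```

```text
(no output)
```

View pics/marks.png

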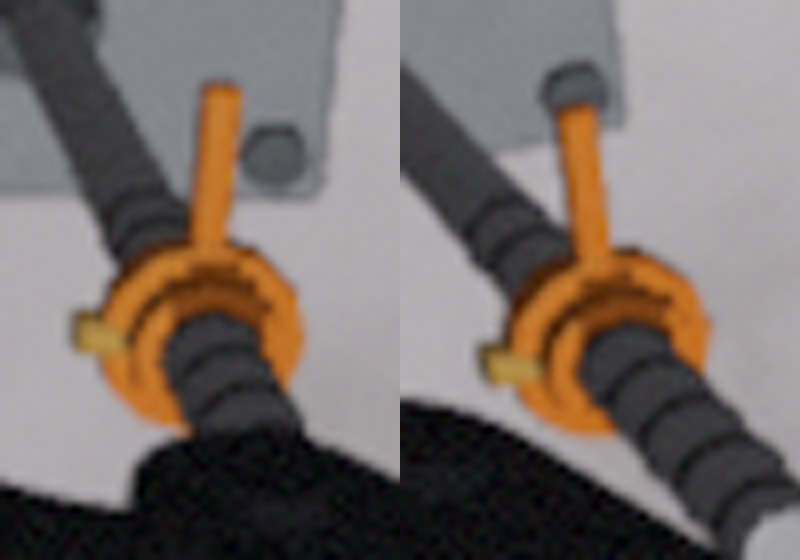

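View pics/marks2.png

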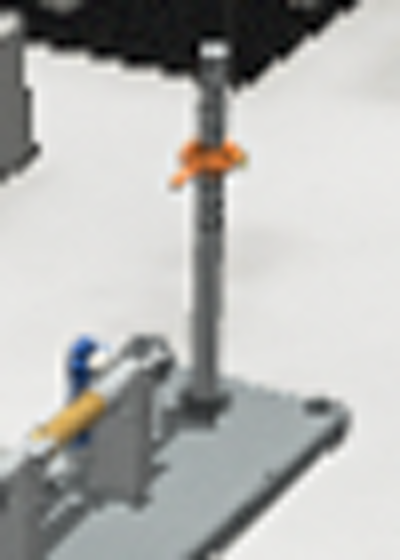

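```bash
python3 - <<'E'
from h import *
from scipy.optimize import least_squares
obs=[("w5",(355.4,271.5)),("w12",(416,278.1))]
s=cal("s16")
px=lambda p:np.array(p)/8+[255,175]-.44
obs.append(("s16",px((210,159))))
cs={n:cal(n) for n,_ in obs}
def f(p,keys): return np.concatenate([(proj(cs[n],p)[0]-uv) for n,uv in obs if n in keys])
for keys in (["w5","w12"],["w5","w12","s16"]):
    r=least_squares(f,[.518,-.005,.11],args=(keys,)); print(keys,r.x.round(4),r.fun.round(1))
for n in ("w5","w12"):
    for px0 in ([.5183,-.0055],[.5190,-.005]):
        r=least_squares(lambda z:(proj(cs[n],[*px0,z[0]])[0]-dict(obs)[n]),[.11]); print(n,r.x,r.fun.round(1))
# scene: post bottom/top/collar vertical
for z in (.012,.10,.105,.11,.115,.12,.15): print(z,((proj(s,[.5183,-.0055,z])[0]-[255,175]+.44)*8).round(1))
E
```

```text
['w5', 'w12'] [ 0.518  -0.0035  0.1123] [-0.3  0.2  0.3 -0.3]
['w5', 'w12', 's16'] [ 0.5191 -0.0056  0.1087] [-0.2  0.4  0.1 -0.5  0.1 -0.2]
w5 [0.10905914] [-1.   0.5]
w5 [0.10919389] [-0.1  0. ]
w12 [0.10986082] [-0.3  0.3]
w12 [0.10988607] [ 0.4 -0.4]
0.012 [204.7 406.3]
0.1 [211.7 180.9]
0.105 [212.1 167.7]
0.11 [212.5 154.5]
0.115 [212.9 141.3]
0.12 [213.3 128. ]
0.15 [215.8  47.5]
```

Call:
apply_moves --deltas '[[[0,0,0,0,0,0.8,0],[0,0,0.1,0,0.5,1.6,0],[0,0,0.3,0,1.4,2.0,0],[0,0,0.5,0,2.4,2.2,0],[0,0,0.65,0,3.4,2.2,0]]]'

```text
t: 16.1
tool_pos: [0.3814, -0.2048, 0.2301]
tcp_rot: [1.0, -0.0, -0.0, -0.0]
force: [1.0, 0.1, -1.0]
opening: 0.056
```

Call:
apply_moves --deltas '[[[0,0,0,0,1.0,0,0],[0,0,0,0,2.0,0,0],[0,0,0,0,3.0,0,0],[0,0,0,0,4.0,0,0],[0,0,0,0,5.0,0,0]]]'

```text
t: 16.6
tool_pos: [0.3805, -0.0043, 0.2286]
tcp_rot: [1.0, -0.0, -0.001, -0.0]
force: [0.2, 0.2, -0.4]
opening: 0.055
```

Call:
apply_moves --deltas '[[[0,0,0,0.2,0.9,0,0],[0,0,0,0.6,1.7,0,0],[0,0,0,1.2,2.4,-0.2,0],[0,0,0,1.6,2.6,-0.5,0],[0,0,0,1.9,2.6,-0.8,0]]]'

```text
t: 17.1
tool_pos: [0.4574, 0.0997, 0.196]
tcp_rot: [1.0, 0.001, -0.001, -0.0]
force: [-0.7, 0.4, -1.0]
opening: 0.059
```

Call:
apply_moves --deltas '[[[0,0,0,0,0,0,0],[0,0,0,0,0,0,0]]]'

```text
t: 17.3
tool_pos: [0.4563, 0.098, 0.1967]
tcp_rot: [1.0, 0.0, -0.002, 0.0]
force: [-0.1, -0.9, -0.8]
opening: 0.063
```

```bash
python3 - <<'E'
from h import *
st(); snap("wrist","w17"); st(); snap("scene","s17")
E
```

```text
17.3 [0.4563 0.098  0.1967] Rz [[1.0, 0.0, -0.004], [0.0, -1.0, -0.0], [-0.004, 0.0, -1.0]] [-0.1 -0.9 -0.8] 0.063 [ 0.04 -0.14  1.96 -0.    1.32  1.61]
17.35 [0.4567 0.0979 0.1976] Rz [[1.0, -0.0, -0.002], [-0.0, -1.0, -0.0], [-0.002, 0.0, -1.0]] [-0.6  0.1 -0.1] 0.059 [ 0.04 -0.14  1.96  0.    1.32  1.61]
```

View pics/w17.png

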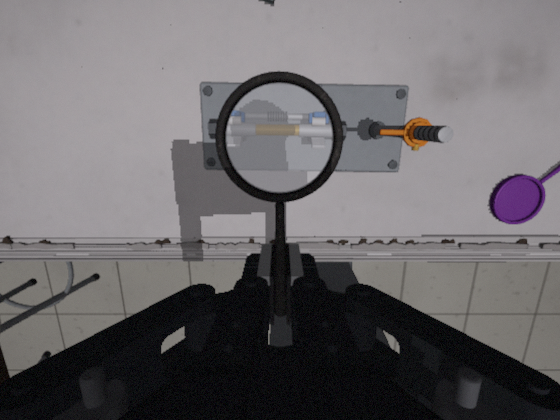

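View pics/s17.png

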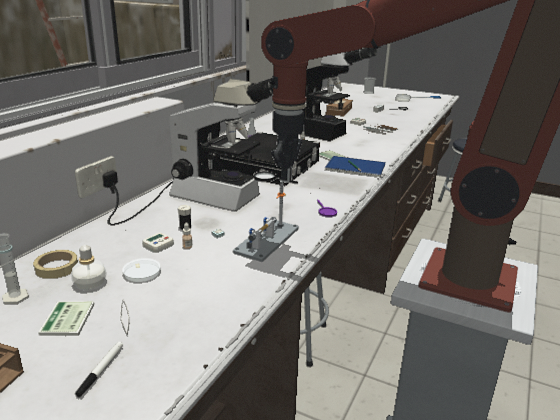

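```bash
python3 - <<'E'
from h import *
crop("w17",190,65,470,215,2.8)
E
```

```text
(no output)
```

View pics/w17_c.png

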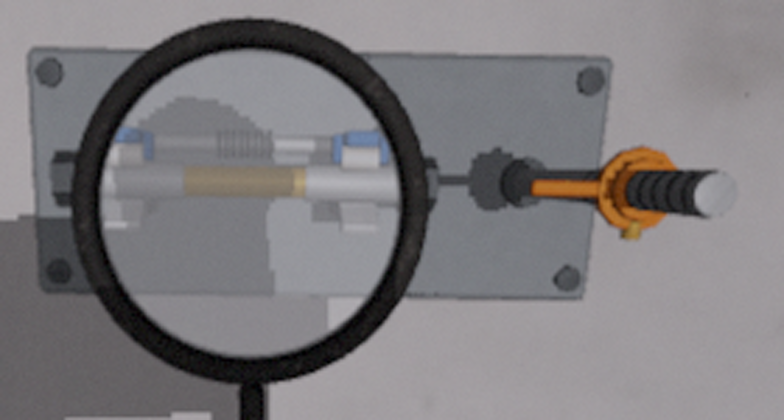

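```bash
python3 - <<'E'
from stand import *
c=cal("w17"); px=lambda p:np.array(p)/2.8+[190,65]-.32
L=np.array([[-45,80,12],[45,80,12],[-45,-135,12],[45,-135,12],[0,-105,150]])/1e3
uv=px([[42,291],[29,48],[583,298],[613,59],[715,194]])
x,res=fit(c,L,uv,np.ones(5)); print(x[:2].round(4),np.degrees(x[2]),res.round(1).tolist())
W=unproj(c,px([[184,181],[306,181.5]]),.0525); print("waist",W.round(4),W.mean(0))
ps=x[:2]+.105*np.array([np.sin(x[2]),-np.cos(x[2])])
r=least_squares(lambda z:(proj(c,[*ps,z[0]])[0]-px([637,187])),[.11]); print("mark z",r.x,r.fun)
s=ctrl.state()
for dz in (0,.001,.004): print("lens",(unproj(c,px([[250.5,200],[73,200],[428,200],[250,18],[250,383]]),.197+dz)-s['tool_pos']).round(4).tolist())
print(s['tool_pos'])
E
```

```text
[0.5198 0.1005] -0.9335495529101275 [[-2.1, 1.2], [-2.3, -0.9], [1.3, 1.6], [1.5, -1.4], [0.9, 0.5]]
waist [[0.5195 0.1194 0.0525]
 [0.5193 0.0792 0.0525]] [0.519397   0.09931602 0.0525    ]
mark z [0.11008574] [-0.06969178  1.04759392]
lens [[0.0621, -0.0006, -0.0012], [0.0621, 0.0285, -0.0012], [0.0621, -0.0296, -0.0012], [0.0895, -0.0006, -0.0012], [0.0312, -0.0004, -0.0012]]
lens [[0.0621, -0.0006, -0.0002], [0.0622, 0.0283, -0.0002], [0.0621, -0.0294, -0.0002], [0.0894, -0.0006, -0.0002], [0.0314, -0.0004, -0.0002]]
lens [[0.0623, -0.0006, 0.0028], [0.0623, 0.0276, 0.0028], [0.0622, -0.0288, 0.0028], [0.0889, -0.0006, 0.0028], [0.0322, -0.0004, 0.0028]]
[0.45703664 0.09781803 0.19816901]
```

Call:
apply_moves --deltas '[[[0,0,0,0.02,0.04,-0.7,0],[0,0,0,0.02,0.04,-1.4,0],[0,0,0,0.02,0.04,-2.0,0],[0,0,0,0.02,0.04,-2.2,0],[0,0,0,0.02,0.04,-2.2,0]]]'

```text
t: 17.9
tool_pos: [0.4575, 0.0994, 0.1099]
tcp_rot: [1.0, -0.0, -0.001, 0.0]
force: [-0.4, -0.2, -0.4]
opening: 0.058
```

Call:
apply_moves --deltas '[[[0,0,0,0,0,0,0],[0,0,0,0,0,0,0],[0,0,0,0,0,0,0],[0,0,0,0,0,0,0]]]'

```text
t: 18.3
tool_pos: [0.459, 0.0997, 0.1112]
tcp_rot: [1.0, 0.0, 0.001, -0.0]
force: [0.0, 0.8, -0.3]
opening: 0.062
```

```bash
python3 - <<'E'
from h import *
st(); snap("wrist","w18"); st(); snap("scene","s18"); crop("s18",220,150,320,270,5); st()
E
```

```text
18.3 [0.459  0.0997 0.1112] Rz [[1.0, 0.0, 0.002], [0.0, -1.0, 0.0], [0.002, -0.0, -1.0]] [ 0.   0.8 -0.3] 0.062 [ 0.05 -0.03  2.03  0.    1.14  1.62]
18.35 [0.4588 0.0997 0.111 ] Rz [[1.0, 0.0, 0.001], [0.0, -1.0, 0.0], [0.001, -0.0, -1.0]] [-0.8 -0.1 -0.4] 0.059 [ 0.05 -0.03  2.03  0.    1.14  1.62]
18.4 [0.4587 0.0997 0.1108] Rz [[1.0, 0.0, 0.001], [0.0, -1.0, 0.0], [0.001, -0.0, -1.0]] [-0.8 -0.6 -0.2] 0.066 [ 0.05 -0.03  2.03  0.    1.14  1.62]
```

View pics/w18.png

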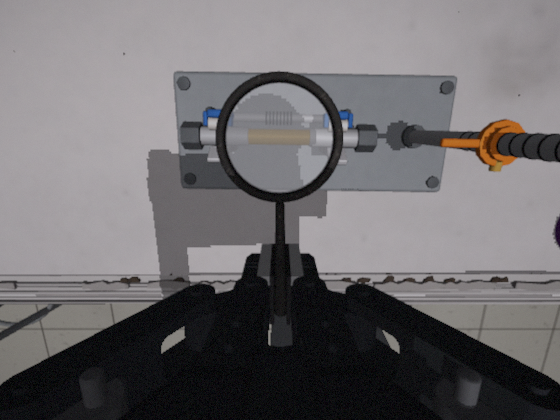

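View pics/s18_c.png

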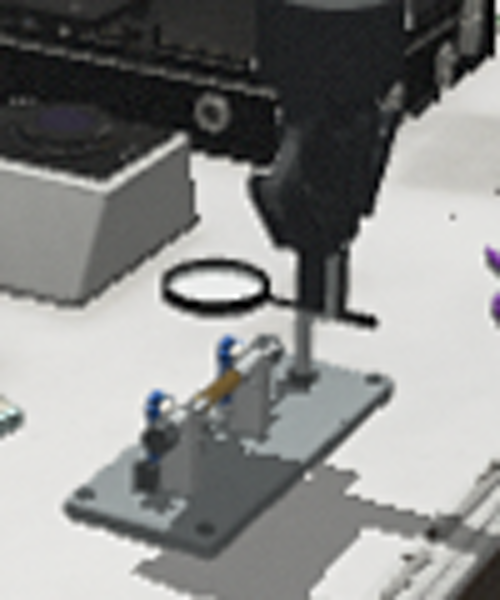

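```bash
python3 - <<'E'
from stand import *
s=cal("s18"); px=lambda p:np.array(p)/5+[220,150]-.4
print("obs",px([217,286.5]),px([375,322]))
for z in (.107,.1117,.116): print(z,proj(s,[[.5203,.0993,z],[.4287,.0997,z]]).round(2).tolist())
# ellipse of ring outer
th=np.linspace(0,2*np.pi,200); 
for t in (-4,0,4):
  a=np.radians(t); P=np.c_[.5203+.029*np.cos(th)*np.cos(a),.0993+.029*np.sin(th),.1117+.029*np.cos(th)*np.sin(a)]
  Pp=np.r_[P+[0,0,.0045],P-[0,0,.0045]]; q=(proj(s,Pp)-[220,150]+.4)*5; print(t,q.min(0).round(0),q.max(0).round(0))
c=cal("w18"); im=cv2.imread("pics/w18.png"); 
# mark in this view
crop("w18",430,100,560,190,5)
b,g,r=[im[:,:,i].astype(int) for i in range(3)]
m=(r-b>15)&(r>g+5); k=np.zeros_like(m); k[120:155,230:330]=m[120:155,230:330]; ys,xs=np.nonzero(k); 
col=k.sum(0); good=np.nonzero(col>5)[0]; print(good.min(),good.max(),ys.mean())
W=unproj(c,[[good.min()-.5,ys.mean()],[good.max()+.5,ys.mean()]],.0525); print(W.round(4),W.mean(0))
k=im.max(2)<50; k[:, :210]=0;k[:,350:]=0;k[205:]=0;k[:60]=0
n,l,stt,ce=cv2.connectedComponentsWithStats(k.astype(np.uint8)); i=1+stt[1:,4].argmax(); print("ring",stt[i])
for z in (.1117,): print(unproj(c,[[279.5,136.5]],z))
E
```

```text
obs [263.  206.9] [294.6 214. ]
0.107 [[262.57, 208.46], [294.22, 216.1]]
0.1117 [[262.59, 206.83], [294.3, 214.43]]
0.116 [[262.61, 205.33], [294.36, 212.9]]
-4 [159. 257.] [271. 316.]
0 [159. 256.] [271. 318.]
4 [159. 254.] [270. 320.]
248 309 136.44767441860466
[[0.5195 0.1197 0.0525]
 [0.5195 0.0793 0.0525]] [0.51952168 0.09953417 0.0525    ]
ring [ 216   72  127  133 3399]
[[0.52159173 0.09882303 0.1117    ]]
```

View pics/w18_c.png

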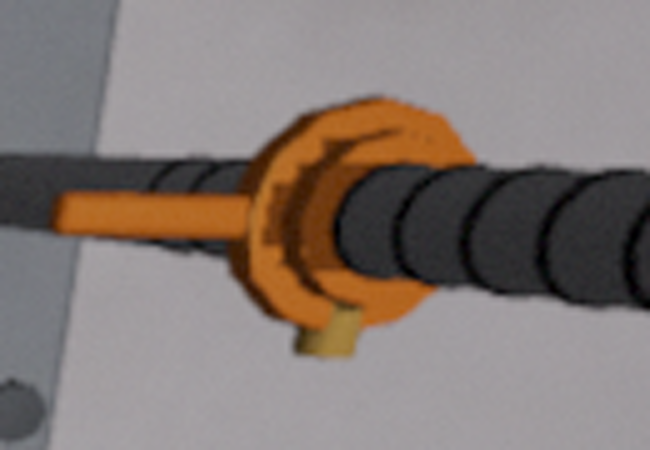

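```bash
python3 - <<'E'
from stand import *
c=cal("w18")
# post axis from stand fit in this image
for z in (.105,.108,.111,.114): print(z,proj(c,[.5182,-.0055,z]).round(1), proj(c,[.5182,-.0055+.011,z]).round(1),proj(c,[.5182,-.0055-.011,z]).round(1))
print("post base",proj(c,[.5182,-.0055,.012]))
L=np.array([[-45,80,12],[45,80,12],[-45,-135,12],[45,-135,12]])/1e3
uv=np.array([[183,188],[174,73],[445,191],[457,77]])
x,res=fit(c,L,uv,np.ones(4)); print(x,res.round(1).tolist())
E
```

```text
0.105 [[495.3 142.9]] [[472.6 142.9]] [[518.1 142.9]]
0.108 [[499.7 143.3]] [[476.5 143.3]] [[522.9 143.2]]
0.111 [[504.3 143.6]] [[480.6 143.7]] [[528.  143.6]]
0.114 [[509.1 144. ]] [[484.9 144.1]] [[533.3 144. ]]
post base [[412.91812701 136.10944169]]
[ 0.51890037  0.09887066 -0.0100296 ] [[-1.3, 2.8], [-1.8, -1.0], [-1.9, 2.0], [4.7, -2.3]]
```

Call:
apply_moves --deltas '[[[0,0,0,-0.03,0.01,-0.06,0],[0,0,0,-0.03,0.01,-0.06,0],[0,0,0,-0.03,0.01,-0.06,0],[0,0,0,-0.03,0.01,-0.06,0],[0,0,0,-0.03,0.01,-0.06,0]]]'

```text
t: 18.9
tool_pos: [0.4572, 0.1001, 0.108]
tcp_rot: [1.0, 0.0, -0.0, -0.0]
force: [0.5, 0.1, -0.1]
opening: 0.056
```

Call:
apply_moves --deltas '[[[0,0,0,0,0,0,0],[0,0,0,0,0,0,0],[0,0,0,0,0,0,0],[0,0,0,0,0,0,0],[0,0,0,0,0,0,0]]]'

```text
t: 19.4
tool_pos: [0.4572, 0.1001, 0.1079]
tcp_rot: [1.0, 0.0, -0.0, -0.0]
force: [0.2, -0.1, 0.2]
opening: 0.061
```

```bash
python3 - <<'E'
from h import *
st(); snap("wrist","w19"); snap("scene","s19"); st()
crop("w19",160,60,400,210,3)
E
```

```text
19.4 [0.4572 0.1001 0.1079] Rz [[1.0, 0.0, -0.0], [0.0, -1.0, 0.0], [-0.0, -0.0, -1.0]] [ 0.2 -0.1  0.2] 0.061 [ 0.05 -0.03  2.04  0.    1.13  1.62]
19.5 [0.4572 0.1001 0.1079] Rz [[1.0, 0.0, -0.0], [0.0, -1.0, 0.0], [-0.0, -0.0, -1.0]] [ 0.2  0.2 -1.3] 0.063 [ 0.05 -0.03  2.04  0.    1.13  1.62]
```

View pics/w19_c.png

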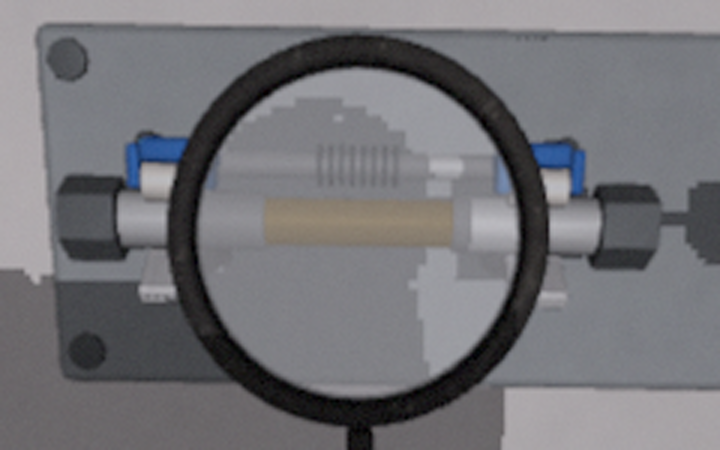

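View pics/s19.png

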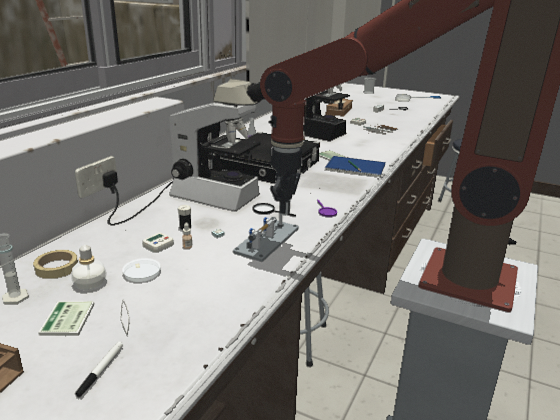

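```bash
python3 -c "
from station import finish_job
print(finish_job())"
```

```text
the job is handed in; nothing more can be done
None
```

I pressed the specimen into both clips, released it, and handed the job in at about 19.5 s with the loupe held over the brass waist.

**Specimen:** After release I pressed down on each half in turn with the fingers shut. Both contact heights were about 55 mm at around 20 N, which fits the specimen lying fully home at 50 mm. One check was less clear. In the wrist pictures the rollers overlap the rod by less than the stated geometry would give, so I relied on the press heights.

**Loupe:** I took the black one with the clear lens by its handle and left the purple look-alike alone.

| | x (m) | y (m) | height (m) |
|---|---|---|---|
| Lens centre | 0.519 | 0.0997 | 0.109 |
| Waist | 0.5195 | 0.0995 | – |
| Orange mark | – | – | 0.108–0.110 |

- **Height:** the mark estimates from the different views span about 2 mm. A free triangulation from two wrist views alone gave 0.112 m.
- **Level:** the loupe sat in the gripper as it had on the bench. The scene view suggested at most about 1° of tilt.
- **Clearance:** I saw no contact with the orange mark, post, microscope or the other things on the bench.

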